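# Set the filter lever by clicks and take a reading

### The arm

A 7-joint arm with a two-finger parallel gripper is mounted at the origin on a cart in front of the work surface, level with it; the furniture and walls round the work are solid. World frame = base frame: x ahead of the robot, y to its left, z up, the work surface at z = 0. Lengths are in m, angles in rad, forces in N, time in s.
With the tool pointing down it reaches from about 0.35 to 0.775 m from the base axis. Payload 3.1 kg.
Tool frame: the origin (TCP) lies on the centre line of the jaws, within the pads' length; the fingertips stand 19 mm ahead of it and the grasp point (between the pads) is the TCP; z points along the fingers, y is the line along which they close (so a half turn about z gives the same grasp; the last joint's range is limited). The gripper opens to 85 mm and grips with 20 to 120 N. Pads are 22 mm wide; open, the fingers measure 114 mm over their backs; the gripper's body (76 mm by 85 mm) begins 54 mm behind the grasp point. The pads swing forward as they close: fully open they stand 13 mm farther back than shut.
Start: joints at [1.303, 0.311, 0.014, 1.512, -0.004, 1.319, -0.027], TCP at [0.123, -0.536, 0.25] pointing down, gripper open.
Joint ranges: [-2.7, 2.7], [-0.3, 1.91], [-1.27, 1.3], [0.12, 2.57], [-1.44, 4.58], [0.2, 2.03], [-3.05, 3.05]. Speed limits (rad/s): [2.79, 2.79, 3.14, 3.14, 3.14, 3.14, 3.14].

### API

Orientations are given as a 3x3 rotation matrix whose columns are the frame's x, y, z axes.
In Python, from workcell import manip gives the robot as it stands. The module is installed in compiled form; this text tells all that it offers.
- The arm moves only by the tool move_arm, never from a script. Its argument "commands" is text: rows parted by semicolons, each of 7 numbers parted by spaces: the shift along the tool's x, y, z in units of 25 mm (1.0 is 25 mm), then the turn, a rotation vector about the tool's x, y, z in units of 5 degrees (1.0 is 5 degrees), then the finger opening in mm, from 0 to 85.4. In form: dx dy dz wx wy wz grip; .... A call has 1 to 20 rows; each row shifts and turns the commanded pose from where the row before left it, along the tool's axes as they then stand; what a row does not reach is not made up. A row lasts 1/8 s, in which the tool goes at most 62.5 mm and 10.7 degrees, less where a joint would pass 70% of its speed; a pose out of reach is approached as far as the arm can. A call is refused whole if a number of a shift passes 1 or a number of a turn 1, either way. A call with a gripper value outside its range is refused whole. The fingers move at their own pace and stop on an object; "force" is the grip in N (left out, the last holds). Time passes only in rows, so rows that do not move let the fingers close. It gives the time, the measured TCP pose, the force, the opening and the grip force at its end, in the units of the state.
- manip.read_state(): the state, without advancing time (a new reading comes with each control period).
- manip.read_camera(name): name is "scene" or "top" or "wrist"; returns a dict with "pixels" (420x560x3 uint8, blue, green, red), "z_map" (420x560 float32, m along the optical axis (not along the pixel's ray), 0 where there is no reading), "vertical_fov" (degrees; the focal length in pixels is half the picture's height over the tangent of half this angle, whatever the lens; pixels are square), "cx", "cy" (the principal point, pixels), "pose" (4x4, takes a point from camera to world coordinates). Camera axes: x right, y down, z forward; pixel columns grow to the right and rows downward; lengths in m; the calibration is good to about 2 mm. The wrist camera is an equidistant fisheye: a pixel r from the principal point sees the ray r / f radians off the axis. A picture is of the moment at which its call begins.
- manip.hand_in(): hands the job in; it is judged then, once.
The state is a dict: "t": time; "joints": joint angles; "qd": joint speeds; "tau": joint torques, N m; "tool_pos": TCP position; "tcp_rot": TCP orientation; "ft_force": force on the tool from outside, world axes, zero at the start; "torque": the same for the moment, N m; "gripper_width": finger opening in m; "gripper_force": force on a finger pad.
Only numpy, scipy, OpenCV 4.12 (cv2) and the standard library are available. Lean on these libraries where they do the work, as an engineer would, in place of code of your own. Each camera call takes 0.05 s, during which the arm holds its last target. There are 200 camera calls.

### The job

On the tube reader, push the filter lever back to its home stop (the end of the slot with the long scale mark), then push it away from home by three clicks so that it rests in the third notch after home, without ever running past that notch. Then press the white button on the separate button box all the way down and let it come back up. Push the lever with the fingertips or the side of the fingers, gently and without gripping it, press the button only once the lever is set, and leave the tube in the reader, the spare tube and the specimen pot standing where they are.

Things in the scene. Friction and masses are not known exactly. Their poses are not given: they have to be found in the camera images.
- reader: tube reader, fixed to the bench: white and grey box 130 (x) x 210 (y) x 55 (z) mm, flat top. Origin on the bench under its middle; x points from its front (black display) to the rear half with the tube well, y along the lever's slot from home to the far end, z up. Slot at x = -32 mm, on a flat scale plate with six small marks at the notches, the home mark longer. Turned up to 0.5 rad either way.
- filter_lever (a joint): lever travel along reader +y, m: 0 at the firm home stop (also a notch), 0.090 far end. Notches every 18 mm: 0.018 first click, 0.036 second, 0.054 third, 0.072, 0.090. Each ridge between takes about 4 N to cross; then the lever snaps into the next notch by itself. Let go anywhere, it drops into the nearest notch and stays. It starts at the first or second notch.
- lever_top (a point): centre of the top of the lever's handle, 93 mm above the bench; moves with the lever (reader x = -32 mm, y = -45 mm + travel). The handle is a dark upright block, 24 mm wide across the slot (reader x), 16 mm thick along it (reader y), 38 mm high above the reader's top, on a foot 26 x 18 mm, 5 mm high.
- lever_home_face: the handle's side plate that faces home (reader -y): 24 mm wide, outer face 8 mm from the handle's middle, 61 to 88 mm above the bench. Push on it to move away from home. Origin at the middle of the lever's foot at the level of the reader's top (55 mm above the bench). Pushing on both plates at once counts as gripping.
- lever_far_face: the opposite side plate (reader +y), same size and origin. Push on it to move the lever home.
- read_button_top (a point): centre of the top of the round white button, 32 mm across, on the button box; 46 mm above the bench when up, moves with the button.
- read_button (a joint): how far the button is pressed, m: 0 up, 0.006 all the way down (takes 5 N, springs back).
- button_box: separate small grey box, fixed to the bench, 85 x 85 x 28 mm, with a round dark collar 48 mm across and the button in the middle of its top. Origin on the bench under its middle, z up. It stands on the other side of the robot's axis from the reader.
- tube_in_well: capped sample tube, 30 mm across, 102 mm long, standing loose in the reader's well at reader x = +38 mm, y = 0; its cap's top is 112 mm above the bench. Origin at its foot, z up. To be left alone.
- spare_tube: capped sample tube, 30 mm across, 97 mm high, standing loose on the bench behind the reader. Origin at its foot, z up. To be left alone.
- pot: white specimen pot with screw lid, 48 mm across, 83 mm high, standing loose on the bench behind the button box. Origin at its foot, z up. To be left alone.
There are look-alikes about, which are no part of the job. Leave any purple or red look-alike of the button_box alone.

How it is judged:
On the way, in this order (a step that is already met when the one before it is completed fails the run):
1. the lever is pushed home against its stop (within 3 mm) (value of joint filter_lever below 0.003 m), for 0.2 s.
2. the lever rests in the third notch (within 3 mm) (value of joint filter_lever between 0.051 and 0.057 m), for 0.3 s.
3. the button is pressed all the way down (at least 5 of 6 mm) (value of joint read_button above 0.005 m), for 0.1 s.
At the end, for the whole second after the job is handed in: the lever rests in the third notch after home (within 3 mm), the button is up again (within 1.5 mm), and the two tubes and the pot stand upright within 15 mm of where they stood (all of step 2 and velocity of joint filter_lever between -0.005 and 0.005 m/s and value of joint read_button below 0.0015 m and distance of each of tube_in_well, spare_tube, pot from where it was at the start of the episode below 0.015 m and angle between each of tube_in_well, spare_tube, pot's own z axis and vertical below 0.2 rad); the robot touches nothing.
It fails at once if the lever runs past the third notch, over the next ridge (value of joint filter_lever above 0.063 m).
It fails at once if the lever is gripped: both of its side plates are pressed at once (contact force between the fingers and lever_home_face above 1 N and contact force between the fingers and lever_far_face above 1 N).
It fails at once if the lever is pushed roughly (over 40 N) (contact force between any of the arm, the fingers and lever_home_face above 40 N or contact force between any of the arm, the fingers and lever_far_face above 40 N).
It fails at once if the button is pressed (over 3 mm) while the lever is not in the third notch (value of joint read_button above 0.003 m and not (value of joint filter_lever between 0.051 and 0.057 m)).
It fails at once if a tube or the pot is lifted, knocked over or moved more than 15 mm (not (distance of each of tube_in_well, spare_tube, pot from where it was at the start of the episode below 0.015 m and angle between each of tube_in_well, spare_tube, pot's own z axis and vertical below 0.2 rad)).
It also fails if it takes over 64 s, if anything falls off the work surface, if the arm or the gripper's body presses on something with over 40 N, if the wrist force passes 120 N, or if a joint passes its speed limit or range.

## Working session

There is one attempt and no reset: what is moved stays moved. The work goes in short steps, Python scripts to look and compute and a tool call to move; the robot and the scene stay as the last step left them, time stands still between calls to the robot, and variables do not carry over. Pictures are saved under pics/ and viewed, at most 10 in all, crops included, and the job is handed in when it is done.

Besides the shell and the picture viewer there is one more tool, called by a JSON object that holds its "fn" and its "kwargs". move_arm: Moves the arm, as the interface text tells. Its arguments: {"type":"object","properties":{"commands":{"type":"string"},"force":{"type":"number"}},"required":["commands"]}

```bash
mkdir -p pics; cat > h.py <<'E'
import numpy as np, cv2
from workcell import manip
def cam(n):
    c=manip.read_camera(n); c['f']=210/np.tan(np.radians(c['vertical_fov'])/2); return c
def pts(c):
    h,w=c['z_map'].shape; u,v=np.meshgrid(np.arange(w),np.arange(h)); z=c['z_map']
    P=np.stack([(u-c['cx'])/c['f']*z,(v-c['cy'])/c['f']*z,z],-1)
    return P@c['pose'][:3,:3].T+c['pose'][:3,3]
E
python3 - <<'E'
from h import *
s=manip.read_state(); print(s['t'],s['joints'],s['tool_pos'],s['tcp_rot'])
for n in('scene','top'):
    c=cam(n); cv2.imwrite(f'pics/{n}0.png',c['pixels']); np.savez(f'{n}0.npz',**c); print(n,c['f'],c['cx'],c['cy'],c['pose'])
E
```

```text
0.0 [ 1.30329322  0.31169933  0.01396705  1.51306969 -0.00440174  1.31918469
 -0.02720146] [ 0.12301189 -0.53536328  0.24923031] [[ 9.74592513e-01  2.23984524e-01 -6.05452009e-04]
 [ 2.23985326e-01 -9.74589919e-01  2.25027775e-03]
 [-8.60400333e-05 -2.32871622e-03 -9.99997285e-01]]
scene 389.56313200815356 272.73705184556064 213.99970025963742 [[-0.86739694 -0.34144208  0.36199427  0.21392906]
 [-0.49725197  0.62258521 -0.60425833  0.49013536]
 [-0.01905305 -0.70413419 -0.70981126  0.68636445]
 [ 0.          0.          0.          1.        ]]
top 483.7392266490474 283.1218016839495 211.7068322977597 [[ 0.00795626 -0.9906388   0.13627714  0.37302115]
 [-0.99990101 -0.00629999  0.01258065 -0.04826936]
 [-0.01160433 -0.13636375 -0.99059087  1.20682151]
 [ 0.          0.          0.          1.        ]]
```

View pics/top0.png

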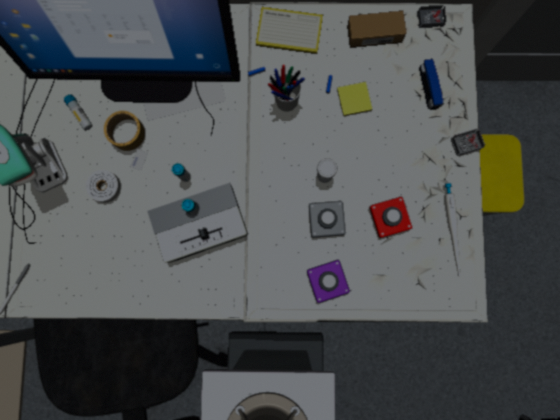

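View pics/scene0.png

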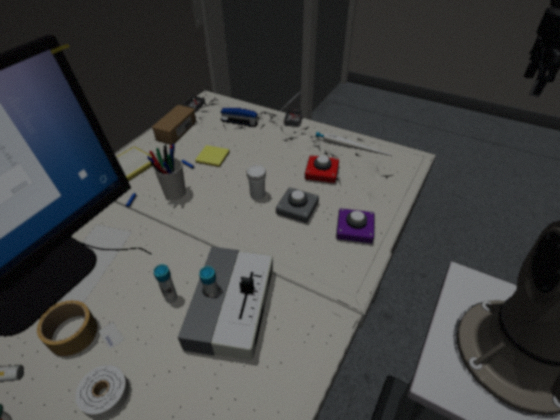

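Top view: the reader is at about (197,222) with its lever at (204,233). The tube in the well is at (189,205), the spare tube at (179,170) and the pot at (326,170). There are three possible button boxes: grey (327,218), red (392,216) and purple (328,281). I choose grey, per the description. Next, a close crop to check this and the long mark.

```bash
python3 - <<'E'
from h import *
c=dict(np.load('top0.npz')); im=c['pixels']
a=cv2.convertScaleAbs(cv2.resize(im[180:270,140:260],None,fx=5,fy=5,interpolation=cv2.INTER_CUBIC),alpha=1.5)
b=cv2.convertScaleAbs(cv2.resize(im[195:245,300:360],None,fx=3,fy=3,interpolation=cv2.INTER_CUBIC),alpha=1.5)
o=np.zeros((450,790,3),np.uint8); o[:450,:600]=a; o[:150,605:785]=b; cv2.imwrite('pics/crop.png',o)
P=pts(c); hz=P[...,2]; g=cv2.cvtColor(im,cv2.COLOR_BGR2GRAY)
# reader top
m=((abs(hz-.055)<.006)).astype(np.uint8); m[:, :140]=0; m[:,260:]=0; m[:180]=0; m[275:]=0
n,l,st,ce=cv2.connectedComponentsWithStats(m); k=1+np.argmax(st[1:,4])
r=P[l==k][:,:2].astype(np.float32); print('reader',st[k],cv2.minAreaRect(r), np.median(P[l==k][:,2]))
# lever
m=(hz>.075); m[:,:140]=0;m[:,260:]=0;m[:220]=0;m[270:]=0
q=P[m]; print('lever',m.sum(),q.mean(0),np.ptp(q,0)); print('lever rect',cv2.minAreaRect(q[:,:2].astype(np.float32)))
# box
m=(abs(hz-.028)<.005).astype(np.uint8); m[:,:300]=0;m[:,355:]=0;m[:195]=0;m[245:]=0
q=P[m>0]; print('box',cv2.minAreaRect(q[:,:2].astype(np.float32)),np.median(q[:,2]))
m=(hz>.04)&(hz<.055); m[:,:300]=0;m[:,355:]=0;m[:200]=0;m[240:]=0
q=P[m]; print('btn',m.sum(),cv2.minEnclosingCircle(q[:,:2].astype(np.float32)),q.mean(0),np.median(q[:,2]))
for nm,(u0,u1,v0,v1) in dict(well=(178,200,195,216),spare=(168,192,158,185),pot=(312,342,155,188)).items():
    s=P[v0:v1,u0:u1].reshape(-1,3); t=s[:,2].max(); s=s[s[:,2]>t-.012]; print(nm,s.mean(0),t,len(s))
E
```

```text
reader [ 148  183   99   79 4449] ((0.5056415796279907, 0.17345231771469116), (0.13390344381332397, 0.21076436340808868), 19.63654136657715) 0.055453003678898494
lever 108 [0.44698898 0.09474441 0.40966818] [0.11707121 0.21194765 1.13146204]
lever rect ((0.4228818416595459, 0.06130130589008331), (0.23942802846431732, 0.025327788665890694), 59.493316650390625)
box ((0.5196678638458252, -0.1414182484149933), (0.08438611775636673, 0.08484911173582077), 4.775913715362549) 0.028082931468967454
btn 220 ((0.5199313163757324, -0.14072296023368835), 0.023412086069583893) [ 0.51888493 -0.14157701  0.04696893] 0.048293490361534186
well [ 0.37302115 -0.04826936  1.20682151] 1.2068215098014392 2
spare [ 0.37302115 -0.04826936  1.20682151] 1.2068215098014392 5
pot [ 0.37302115 -0.04826936  1.20682151] 1.2068215098014392 5
```

View pics/crop.png

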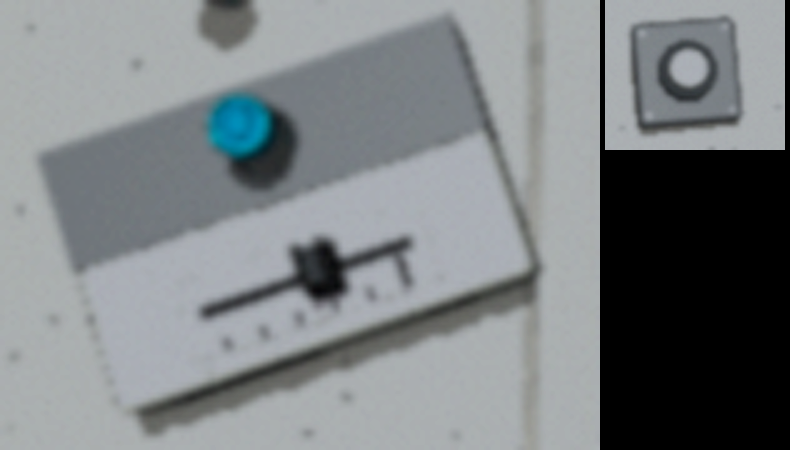

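Crop: the long (home) mark is at the right end of the slot (403,270), which makes home world −y and the reader's yaw about +19.6°. The box at the right of the crop is grey with a dark collar and white button, so it is the right one. I'll start the first leg at height with the fingers closing, and check which notch the lever is in by projection.

{"fn": "move_arm", "kwargs": {"commands": "0.97 -0.66 0 0 0 0 0;0.97 -0.66 0 0 0 0 0;0.97 -0.66 0 0 0 0 0;0.97 -0.66 0 0 0 0 0;0.97 -0.66 0 0 0 0 0;0.97 -0.66 0 0 0 0 0;0.97 -0.66 0 0 0 0 0;0.97 -0.66 0 0 0 0 0;0.97 -0.66 0 0 0 0 0;0.97 -0.66 0 0 0 0 0;0.97 -0.66 0 0 0 0 0;0.97 -0.66 0 0 0 0 0;0.97 -0.66 0 0 0 0 0;0.97 -0.66 0 0 0 0 0;0.97 -0.66 0 0 0 0 0;0.97 -0.66 0 0 0 0 0;0.97 -0.66 0 0 0 0 0;0.97 -0.66 0 0 0 0 0;0 0 0 0 0 -0.66 0;0 0 0 0 0 -0.66 0", "force": 30}}

```text
t: 2.6
tool_pos: [0.4819, -0.1483, 0.2496]
tcp_rot: [[0.941, 0.338, -0.001], [0.338, -0.941, 0.0], [-0.001, -0.001, -1.0]]
ft_force: [-0.2, 0.5, -0.3]
gripper_width: -0.0001
gripper_force: 0.0
```

```bash
cat >> h.py <<'E'
C=np.array([.5056,.1735]); A=np.radians(19.64)
def rd(x,y): return C+np.array([x*np.cos(A)-y*np.sin(A),x*np.sin(A)+y*np.cos(A)])
def proj(c,p):
    q=np.linalg.inv(c['pose'])@np.r_[p,1]; return c['cx']+c['f']*q[0]/q[2],c['cy']+c['f']*q[1]/q[2]
def goto(x,y,z):
    s=manip.read_state(); d=s['tcp_rot'].T@(np.array([x,y,z])-s['tool_pos']); print('shift units',np.round(d/.025,2))
def st():
    s=manip.read_state(); R=s['tcp_rot']; print('t',s['t'],'tcp',np.round(s['tool_pos'],4),'yaw',np.degrees(np.arctan2(R[1,0],R[0,0])),'tilt',np.round(R[:,2],4),'F',np.round(s['ft_force'],1),'w',s['gripper_width'])
E
python3 - <<'E'
from h import *
for n in('top','scene'):
    c=dict(np.load(n+'0.npz'))
    g=c['pixels'].max(2)
    for tr in(.018,.036): print(n,tr,'top',proj(c,np.r_[rd(-.032,-.045+tr),.093]),'base',proj(c,np.r_[rd(-.032,-.045+tr),.055]))
    print('well',proj(c,np.r_[rd(.038,0),.112]))
    u,v=[int(round(k)) for k in proj(c,np.r_[rd(-.032,-.02),.08])]
    m=np.zeros_like(g); m[v-14:v+14,u-16:u+16]=(g[v-14:v+14,u-16:u+16]<45); m=cv2.morphologyEx(m,cv2.MORPH_OPEN,np.ones((5,5)))
    print('dark blob',cv2.moments(m)['m00'],cv2.boundingRect(m),[cv2.moments(m)[k]/max(1,cv2.moments(m)['m00']) for k in('m10','m01')])
st(); p=rd(-.032,.09); print(p); goto(*p,.25)
E
```

```text
top 0.018 top (np.float64(208.99737008803828), np.float64(229.07514448908358)) base (np.float64(211.58994385242465), np.float64(230.67448831407776))
top 0.036 top (np.float64(201.6164905050037), np.float64(231.62647593294113)) base (np.float64(204.45037863529666), np.float64(233.1437224284943))
well (np.float64(187.07493069828797), np.float64(203.44032183637842))
dark blob 67.0 (200, 230, 8, 9) [203.53731343283582, 233.9402985074627]
scene 0.018 top (np.float64(247.2149793732106), np.float64(270.2539131584917)) base (np.float64(248.4930635281415), np.float64(281.98342133977343))
scene 0.036 top (np.float64(245.0522100437499), np.float64(278.0548469005983)) base (np.float64(246.42967931792978), np.float64(289.69790166730996))
well (np.float64(205.78412590488813), np.float64(270.7680408934833))
dark blob 145.0 (241, 279, 13, 12) [246.8, 284.75172413793103]
t 2.6 tcp [ 0.4819 -0.1483  0.2496] yaw 19.724769938781463 tilt [-1.4e-03  4.0e-04 -1.0e+00] F [-0.2  0.5 -0.3] w -0.00014068444382894137
[0.44521184 0.24750858]
shift units [ 3.96e+00 -1.54e+01 -1.00e-02]
```

```bash
python3 - <<'E'
from h import *
p=rd(-.032,.045); print(p); goto(*p,.20)
E
```

```text
[0.46033675 0.20512654]
shift units [  3.96 -13.6    1.99]
```

{"fn": "move_arm", "kwargs": {"commands": "0.27 -0.91 0 0 0 0 0;0.27 -0.91 0 0 0 0 0;0.27 -0.91 0 0 0 0 0;0.27 -0.91 0 0 0 0 0;0.27 -0.91 0 0 0 0 0;0.27 -0.91 0 0 0 0 0;0.27 -0.91 0 0 0 0 0;0.27 -0.91 0 0 0 0 0;0.27 -0.91 0 0 0 0 0;0.27 -0.91 0 0 0 0 0;0.27 -0.91 0 0 0 0 0;0.27 -0.91 0 0 0 0 0;0.27 -0.91 0.4 0 0 0 0;0.27 -0.91 0.4 0 0 0 0;0.2 -0.86 0.4 0 0 0 0;0 0 0.4 0 0 0 0;0 0 0.4 0 0 0 0"}}

```text
t: 4.72
tool_pos: [0.4623, 0.2035, 0.1994]
tcp_rot: [[0.943, 0.333, -0.0], [0.333, -0.943, -0.001], [-0.001, 0.001, -1.0]]
ft_force: [-0.3, 0.3, 0.5]
gripper_width: 0.0001
gripper_force: 0.0
```

```bash
python3 - <<'E'
from h import *
st()
o=np.zeros((420,790,3),np.uint8)
w=cam('wrist'); np.savez('wrist1.npz',**w); o[:,:560]=w['pixels']
t=cam('top'); np.savez('top1.npz',**t)
o[:200,570:790]=cv2.resize(t['pixels'][180:260,150:238],(220,200))
print(w['f'],w['cx'],w['cy'],w['pose'])
cv2.imwrite('pics/w1.png',cv2.convertScaleAbs(o,alpha=1.5))
E
```

```text
t 4.725 tcp [0.4623 0.2035 0.1994] yaw 19.480088507324766 tilt [-5.0e-04 -1.5e-03 -1.0e+00] F [-0.3  0.3  0.5] w 9.330131916459302e-05
325.19226210127806 273.285146919023 206.09975763831176 [[ 0.33412965 -0.90264254 -0.27128181  0.53176604]
 [-0.94252652 -0.31966417 -0.09725526  0.22925592]
 [ 0.00106766  0.28818617 -0.95757381  0.32277567]
 [ 0.          0.          0.          1.        ]]
```

View pics/w1.png

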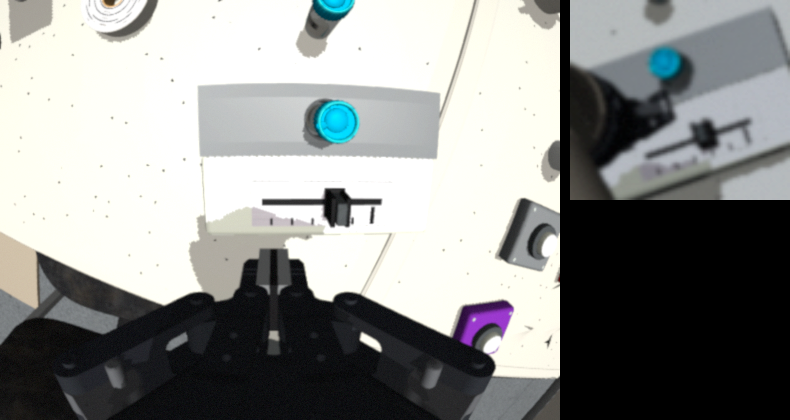

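Wrist view: the slot runs from (262,202) to (382,202), the long mark is at (373,214), the lever foot is near (337,205), and the tube cap is at (337,121). The lever is in the second notch. I'll cast these to the plane to refine the reader's position.

```bash
python3 - <<'E'
from h import *
w=dict(np.load('wrist1.npz'))
def ray(u,v,z):
    d=np.array([u-w['cx'],v-w['cy']]);r=np.hypot(*d);th=r/w['f']
    k=np.r_[np.sin(th)*d/max(r,1e-9),np.cos(th)]; k=w['pose'][:3,:3]@k; o=w['pose'][:3,3]; return (o+k*(z-o[2])/k[2])[:2]
g=w['pixels'].max(2)
b=(g[196:208,240:400]<70).astype(np.uint8); ys,xs=np.nonzero(b); row=b[3:9]; cols=np.nonzero(row.sum(0)>=3)[0]+240; print('cols',cols.min(),cols.max())
rowc=[np.nonzero(b[:,x-240])[0].mean()+196 for x in (cols.min()+6,cols.max()-6)]; print(rowc)
a=ray(cols.min(),rowc[0],.055);e=ray(cols.max(),rowc[1],.055); d=a-e
print('far',a,'home end',e,'len',np.hypot(*d),'yaw',np.degrees(np.arctan2(-d[0],d[1])),'mid',(a+e)/2,'pred mid',rd(-.032,0))
for nm,roi,z,f in(('well',(95,150,300,370),.112,rd(.038,0)),):
    s=w['pixels'][roi[0]:roi[1],roi[2]:roi[3]].astype(int); m=((s[...,0]-s[...,2])>90).astype(np.uint8); c=max(cv2.findContours(m,0,1)[0],key=cv2.contourArea)
    (x,y),r=cv2.minEnclosingCircle(c); print(nm,x+roi[2],y+roi[0],r,ray(x+roi[2],y+roi[0],z),f)
m=np.zeros_like(g); m[185:228,322:356]=(g[185:228,322:356]<75); m=cv2.morphologyEx(m,cv2.MORPH_OPEN,np.ones((7,7))); print('lever',cv2.boundingRect(m))
for z in(.06,.093): print(z, [ray(u,v,z) for u,v in((337,192),(343,208),(343,222))])
E
```

```text
cols 263 380
[np.float64(202.0), np.float64(201.5)]
far [0.45642065 0.21159387] home end [0.49158593 0.11409325] len 0.10364828020561445 yaw 19.832712798735187 mid [0.47400329 0.16284356] pred mid [0.47546166 0.16274451]
well 336.8837661743164 121.61823654174805 21.566164016723633 [0.53983006 0.18806331] [0.54138928 0.18627215]
lever (324, 189, 27, 36)
0.06 [array([0.48700013, 0.15600738]), array([0.47570141, 0.14556215]), array([0.4639602 , 0.14049857])]
0.093 [array([0.49262194, 0.16520611]), array([0.48274214, 0.15607261]), array([0.47247542, 0.15164493])]
```

{"fn": "move_arm", "kwargs": {"commands": "-0.1 0 0.9 0 0 0 0;0 0 0.9 0 0 0 0;0 0 0.9 0 0 0 0;0 0 0.9 0 0 0 0;0 0 0.5 0 0 0 0;0 0 0.4 0 0 0 0;0 0 0 0 0 0 0;0 0.3 0 0 0 0 0;0 0.3 0 0 0 0 0;0 0.2 0 0 0 0 0;0 0 0 0 0 0 0"}}

```text
t: 6.2
tool_pos: [0.4669, 0.1844, 0.0879]
tcp_rot: [[0.943, 0.333, 0.0], [0.333, -0.943, -0.0], [0.0, 0.0, -1.0]]
ft_force: [0.1, 0.6, 0.4]
gripper_width: -0.0001
gripper_force: 0.0
```

```bash
sed -i 's/C=np.array.*; A=np.radians(19.64)/C=np.array([.504,.174]); A=np.radians(19.7)/' h.py; cat >> h.py <<'E'
def rt():
    st(); d=manip.read_state(); q=d['tool_pos'][:2]-C; R=np.array([[np.cos(A),-np.sin(A)],[np.sin(A),np.cos(A)]]); print('reader xy mm',q@R*1000,'F reader',d['ft_force'][:2]@R)
E
python3 - <<'E'
from h import *
rt()
E
```

```text
t 6.2 tcp [0.4669 0.1844 0.0879] yaw 19.45097537595645 tilt [ 4.e-04 -3.e-04 -1.e+00] F [0.1 0.6 0.4] w -0.00014520482900366786
reader xy mm [-31.43816878  22.28620257] F reader [0.30771487 0.47712953]
```

{"fn": "move_arm", "kwargs": {"commands": "0 0.2 0 0 0 0 0;0 0.2 0 0 0 0 0;0 0.1 0 0 0 0 0;0 0.1 0 0 0 0 0;0 0.1 0 0 0 0 0;0 0 0 0 0 0 0"}}

```text
t: 6.95
tool_pos: [0.4725, 0.1681, 0.0877]
tcp_rot: [[0.942, 0.334, 0.0], [0.334, -0.942, -0.001], [-0.0, 0.001, -1.0]]
ft_force: [-1.1, 1.9, -0.6]
gripper_width: 0.0003
gripper_force: 0.8
```

```bash
python3 - <<'E'
from h import *
rt()
E
```

```text
t 6.95 tcp [0.4725 0.1681 0.0877] yaw 19.53093232364254 tilt [ 2.e-04 -8.e-04 -1.e+00] F [-1.1  1.9 -0.6] w 0.00030839265703510926
reader xy mm [-31.63051375   5.10031993] F reader [-0.3536367   2.18258166]
```

{"fn": "move_arm", "kwargs": {"commands": "0 0.1 0 0 0 0 0;0 0.1 0 0 0 0 0;0 0.1 0 0 0 0 0;0 0.1 0 0 0 0 0;0 0.1 0 0 0 0 0;0 0.1 0 0 0 0 0;0 0.1 0 0 0 0 0;0 0.1 0 0 0 0 0;0 0 0 0 0 0 0"}}

```text
t: 8.07
tool_pos: [0.4796, 0.1482, 0.0877]
tcp_rot: [[0.943, 0.333, 0.001], [0.333, -0.943, -0.002], [-0.0, 0.002, -1.0]]
ft_force: [-0.8, -0.2, 0.2]
gripper_width: -0.0005
gripper_force: 0.0
```

```bash
python3 - <<'E'
from h import *
rt()
E
```

```text
t 8.075 tcp [0.4796 0.1482 0.0877] yaw 19.469449762201233 tilt [ 5.e-04 -2.e-03 -1.e+00] F [-0.8 -0.2  0.2] w -0.0004930117007563189
reader xy mm [-31.6633358  -16.03022346] F reader [-0.84190614  0.09689649]
```

{"fn": "move_arm", "kwargs": {"commands": "0 0.1 0 0 0 0 0;0 0.1 0 0 0 0 0;0 0.1 0 0 0 0 0;0 0.1 0 0 0 0 0;0 0 0 0 0 0 0"}}

```text
t: 8.7
tool_pos: [0.4824, 0.1403, 0.0878]
tcp_rot: [[0.942, 0.334, -0.0], [0.334, -0.942, -0.0], [-0.0, 0.0, -1.0]]
ft_force: [-0.7, 0.7, -0.1]
gripper_width: 0.0001
gripper_force: 0.1
```

```bash
python3 - <<'E'
from h import *
rt()
E
```

```text
t 8.7 tcp [0.4824 0.1403 0.0878] yaw 19.534875589832346 tilt [-0. -0. -1.] F [-0.7  0.7 -0.1] w 9.279568306072724e-05
reader xy mm [-31.72769368 -24.39635236] F reader [-0.41165877  0.84623789]
```

{"fn": "move_arm", "kwargs": {"commands": "0 0.1 0 0 0 0 0;0 0.1 0 0 0 0 0;0 0.05 0 0 0 0 0;0 0 0 0 0 0 0"}}

```text
t: 9.2
tool_pos: [0.4825, 0.1398, 0.0879]
tcp_rot: [[0.941, 0.338, -0.002], [0.338, -0.941, 0.007], [0.0, -0.007, -1.0]]
ft_force: [-3.6, 8.8, -0.2]
gripper_width: -0.0001
gripper_force: 4.5
```

```bash
python3 - <<'E'
from h import *
rt(); w=cam('wrist'); np.savez('wrist2.npz',**w); cv2.imwrite('pics/w2.png',cv2.convertScaleAbs(cv2.resize(w['pixels'][100:400,140:420],(700,560*700//700)) ,alpha=1.3))
E
```

```text
t 9.2 tcp [0.4825 0.1398 0.0879] yaw 19.767685807083584 tilt [-0.0021  0.0068 -1.    ] F [-3.6  8.8 -0.2] w -6.56384161170623e-05
reader xy mm [-31.78983695 -24.89835952] F reader [-0.45572971  9.46771601]
```

View pics/w2.png

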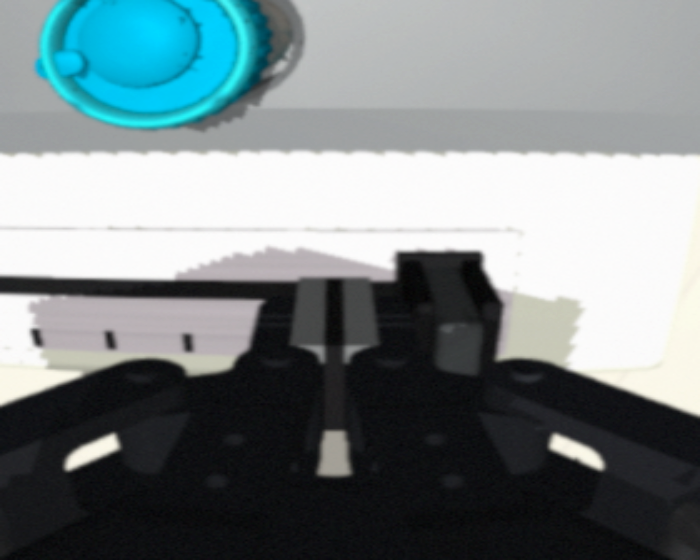

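Wrist view: the lever (440,310) sits at the slot's home end against the finger, with 9.5 N and no motion, so it is home. Next I retreat, lift, cross over, and come down on the home side.

{"fn": "move_arm", "kwargs": {"commands": "0 0 0 0 0 0 0;0 -0.3 0 0 0 0 0;0 -0.4 0 0 0 0 0;0 0 -0.8 0 0 0 0;0 0 -0.8 0 0 0 0;0 0 -0.8 0 0 0 0;0 0 -0.8 0 0 0 0;0 0.9 0 0 0 0 0;0 0.9 0 0 0 0 0;0 0.9 0 0 0 0 0;0 0.6 0 0 0 0 0;0 0 0 0 0 0 0;0 0 0.8 0 0 0 0;0 0 0.8 0 0 0 0;0 0 0.8 0 0 0 0;0 0 0.8 0 0 0 0;0 0 0 0 0 0 0"}}

```text
t: 11.38
tool_pos: [0.5043, 0.0743, 0.0865]
tcp_rot: [[0.942, 0.336, -0.004], [0.336, -0.942, 0.0], [-0.004, -0.002, -1.0]]
ft_force: [-0.3, -0.1, 0.0]
gripper_width: -0.0003
gripper_force: 0.0
```

```bash
python3 - <<'E'
from h import *
rt()
E
```

```text
t 11.375 tcp [0.5043 0.0743 0.0865] yaw 19.655408757085 tilt [-4.e-03  2.e-04 -1.e+00] F [-0.3 -0.1  0. ] w -0.00033746022522326206
reader xy mm [-33.28204328 -93.98603188] F reader [-0.33430145 -0.01093269]
```

{"fn": "move_arm", "kwargs": {"commands": "0 -0.4 0 0 0 0 0;0 -0.4 0 0 0 0 0;0 -0.2 0 0 0 0 0;0 -0.1 0 0 0 0 0;0 -0.1 0 0 0 0 0;0 -0.1 0 0 0 0 0;0 -0.1 0 0 0 0 0;0 -0.1 0 0 0 0 0;0 -0.1 0 0 0 0 0;0 -0.1 0 0 0 0 0;0 -0.1 0 0 0 0 0;0 -0.1 0 0 0 0 0;0 0 0 0 0 0 0"}}

```text
t: 13.0
tool_pos: [0.4904, 0.1169, 0.0876]
tcp_rot: [[0.943, 0.334, -0.0], [0.334, -0.943, -0.002], [-0.001, 0.001, -1.0]]
ft_force: [0.9, -3.1, 0.3]
gripper_width: 0.0003
gripper_force: 1.5
```

```bash
python3 - <<'E'
from h import *
rt()
E
```

```text
t 13.0 tcp [0.4904 0.1169 0.0876] yaw 19.496371898857507 tilt [-0.     -0.0015 -1.    ] F [ 0.9 -3.1  0.3] w 0.00027452514644416963
reader xy mm [-32.0199555  -49.15901653] F reader [-0.17422878 -3.24668389]
```

Force builds where it's ambiguous which notch the lever is in, so I take a look.

```bash
python3 - <<'E'
from h import *
w=cam('wrist'); np.savez('wrist3.npz',**w); cv2.imwrite('pics/w3.png',cv2.convertScaleAbs(cv2.resize(w['pixels'][150:350,100:400],(750,500)) ,alpha=1.3))
E
```

```text
(no output)
```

View pics/w3.png

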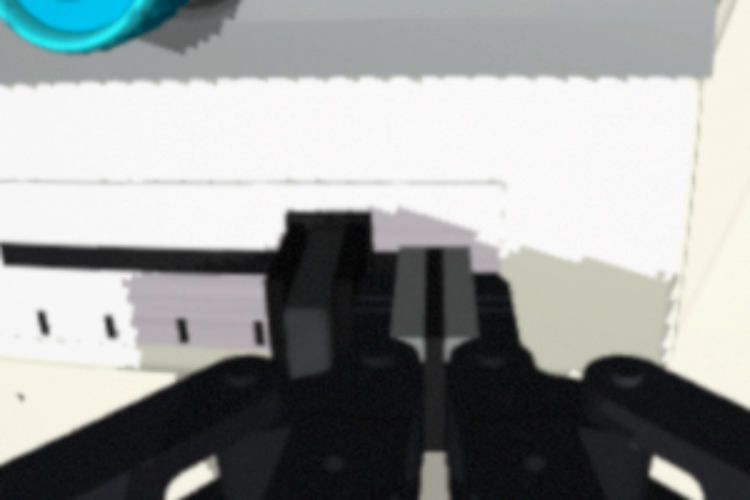

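```bash
cat >> h.py <<'E'
def ray(w,u,v,z):
    d=np.array([u-w['cx'],v-w['cy']]);r=np.hypot(*d);th=r/w['f']
    k=np.r_[np.sin(th)*d/max(r,1e-9),np.cos(th)]; k=w['pose'][:3,:3]@k; o=w['pose'][:3,3]; return (o+k*(z-o[2])/k[2])[:2]
def toR(p):
    R=np.array([[np.cos(A),-np.sin(A)],[np.sin(A),np.cos(A)]]); return (p-C)@R*1000
E
python3 - <<'E'
from h import *
w=dict(np.load('wrist3.npz')); f=lambda a,b,z: np.round(toR(ray(w,100+a/2.5,150+b/2.5,z)),1)
for m in((43,322),(110,326),(182,330),(258,332)): print('mark',f(*m,.055))
for m in((287,213),(370,213)): print('foot rear edge',f(*m,.060),f(*m,.093))
print('slot far',f(3,254,.055))
E
```

```text
mark [-49.9  45.1]
mark [-49.8  27.1]
mark [-49.8   9. ]
mark [-49.6  -9. ]
foot rear edge [-18.6 -18.7] [ -5.4 -25.2]
foot rear edge [-18.5 -35.6] [ -5.3 -38.4]
slot far [-32.3  52.4]
```

Wrist view: the marks fall at 45, 27, 9 and −9 mm, exactly as expected. The foot's middle is at −27 mm, so the lever is in the first notch. I carry on gently.

{"fn": "move_arm", "kwargs": {"commands": "0 -0.1 0 0 0 0 0;0 -0.1 0 0 0 0 0;0 -0.1 0 0 0 0 0;0 -0.1 0 0 0 0 0;0 -0.1 0 0 0 0 0;0 -0.1 0 0 0 0 0;0 -0.1 0 0 0 0 0;0 0 0 0 0 0 0"}}

```text
t: 14.05
tool_pos: [0.4848, 0.1338, 0.0879]
tcp_rot: [[0.943, 0.334, 0.001], [0.334, -0.943, -0.001], [0.0, 0.001, -1.0]]
ft_force: [0.8, -2.0, 0.3]
gripper_width: 0.0001
gripper_force: 1.1
```

```bash
python3 - <<'E'
from h import *
rt()
E
```

```text
t 14.05 tcp [0.4848 0.1338 0.0879] yaw 19.5027695001432 tilt [ 5.e-04 -1.e-03 -1.e+00] F [ 0.8 -2.   0.3] w 0.0001018332001213341
reader xy mm [-31.62204565 -31.40363044] F reader [ 0.11022899 -2.15667578]
```

{"fn": "move_arm", "kwargs": {"commands": "0 -0.06 0 0 0 0 0;0 -0.06 0 0 0 0 0;0 -0.06 0 0 0 0 0;0 -0.06 0 0 0 0 0;0 -0.06 0 0 0 0 0;0 -0.06 0 0 0 0 0;0 -0.06 0 0 0 0 0;0 0 0 0 0 0 0"}}

```text
t: 15.05
tool_pos: [0.4806, 0.1449, 0.0877]
tcp_rot: [[0.942, 0.335, -0.0], [0.335, -0.942, 0.0], [-0.0, -0.0, -1.0]]
ft_force: [0.2, 0.6, -0.9]
gripper_width: 0.0001
gripper_force: 0.0
```

```bash
python3 - <<'E'
from h import *
rt()
E
```

```text
t 15.05 tcp [0.4806 0.1449 0.0877] yaw 19.58434725297146 tilt [-5.e-04  3.e-04 -1.e+00] F [ 0.2  0.6 -0.9] w 5.1703464592070344e-05
reader xy mm [-31.87480312 -19.48527306] F reader [0.34384622 0.4649446 ]
```

The force has dropped, so the lever has snapped into the third notch. I back off, lift, and check.

{"fn": "move_arm", "kwargs": {"commands": "0 0.4 0 0 0 0 0;0 0.6 0 0 0 0 0;0 0.4 -0.6 0 0 0 0;0 0 -0.9 0 0 0 0;0 0 -0.9 0 0 0 0;0 0 -0.9 0 0 0 0;0 0 -0.6 0 0 0 0;0 0 0 0 0 0 0"}}

```text
t: 16.05
tool_pos: [0.4937, 0.1113, 0.1868]
tcp_rot: [[0.943, 0.334, 0.003], [0.334, -0.943, 0.0], [0.003, 0.001, -1.0]]
ft_force: [-0.3, 0.2, -0.4]
gripper_width: 0.0004
gripper_force: 0.0
```

```bash
python3 - <<'E'
from h import *
rt(); w=cam('wrist'); np.savez('wrist4.npz',**w); cv2.imwrite('pics/w4.png',cv2.convertScaleAbs(cv2.resize(w['pixels'][100:300,130:430],(750,500)) ,alpha=1.3))
goto(.5195,-.141,.17)
E
```

```text
t 16.05 tcp [0.4937 0.1113 0.1868] yaw 19.495508092322957 tilt [ 3.3e-03  4.0e-04 -1.0e+00] F [-0.3  0.2 -0.4] w 0.0003804433271172022
reader xy mm [-30.83807676 -55.53246488] F reader [-0.21712374  0.31199774]
shift units [-2.36  9.86  0.63]
```

View pics/w4.png

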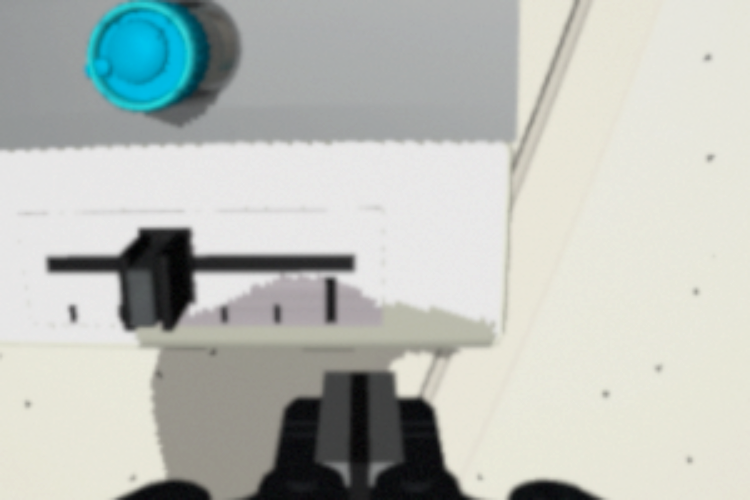

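Wrist view: the home mark is at (330,300), with others at 277, 224 and 72. The lever foot's rear edge spans 138–191 over the third-click mark, so the lever is set. Now to the button.

{"fn": "move_arm", "kwargs": {"commands": "-0.24 0.98 0 0 0 0 0;-0.24 0.98 0 0 0 0 0;-0.24 0.98 0 0 0 0 0;-0.24 0.98 0 0 0 0 0;-0.24 0.98 0 0 0 0 0;-0.24 0.98 0 0 0 0 0;-0.24 0.98 0 0 0 0 0;-0.24 0.98 0 0 0 0 0;-0.24 0.98 0 0 0 0 0;-0.2 0.98 0 0 0 0 0;0 0 0.9 0 0 0 0;0 0 0.9 0 0 0 0;0 0 0.9 0 0 0 0;0 0 0.9 0 0 0 0;0 0 0 0 0 0 0"}}

```text
t: 17.98
tool_pos: [0.5162, -0.1388, 0.0925]
tcp_rot: [[0.942, 0.335, -0.007], [0.335, -0.942, 0.002], [-0.006, -0.004, -1.0]]
ft_force: [0.6, 0.4, 0.8]
gripper_width: 0.0
gripper_force: 0.0
```

```bash
python3 - <<'E'
from h import *
st(); goto(.5195,-.141,.065)
E
```

```text
t 17.975 tcp [ 0.5162 -0.1388  0.0925] yaw 19.549105764965507 tilt [-0.0069  0.0019 -1.    ] F [0.6 0.4 0.8] w 4.6810589959327e-05
shift units [0.1  0.13 1.1 ]
```

{"fn": "move_arm", "kwargs": {"commands": "0.1 0.13 0.5 0 0 0 0;0 0 0.4 0 0 0 0;0 0 0.1 0 0 0 0;0 0 0.1 0 0 0 0;0 0 0.1 0 0 0 0;0 0 0.08 0 0 0 0;0 0 0.06 0 0 0 0;0 0 0 0 0 0 0;0 0 0 0 0 0 0"}}

```text
t: 19.1
tool_pos: [0.5223, -0.1414, 0.0631]
tcp_rot: [[0.942, 0.335, -0.0], [0.335, -0.942, -0.001], [-0.0, 0.001, -1.0]]
ft_force: [-4.7, 1.1, 11.1]
gripper_width: 0.0003
gripper_force: 5.0
```

```bash
python3 - <<'E'
from h import *
st()
E
```

```text
t 19.1 tcp [ 0.5223 -0.1414  0.0631] yaw 19.546046763543643 tilt [-3.e-04 -7.e-04 -1.e+00] F [-4.7  1.1 11.1] w 0.00030520771386705775
```

{"fn": "move_arm", "kwargs": {"commands": "0 0 0.1 0 0 0 0;0 0 0.1 0 0 0 0;0 0 0 0 0 0 0;0 0 0 0 0 0 0"}}

```text
t: 19.6
tool_pos: [0.5224, -0.1414, 0.0625]
tcp_rot: [[0.942, 0.335, -0.0], [0.335, -0.942, -0.003], [-0.001, 0.003, -1.0]]
ft_force: [-13.3, 1.8, 36.4]
gripper_width: 0.0003
gripper_force: 18.1
```

```bash
python3 - <<'E'
from h import *
st(); w=cam('wrist'); cv2.imwrite('pics/w5.png',cv2.convertScaleAbs(cv2.resize(w['pixels'][150:330,160:400],(720,540)),alpha=1.2))
E
```

```text
t 19.6 tcp [ 0.5224 -0.1414  0.0625] yaw 19.54415192207451 tilt [-2.0e-04 -2.7e-03 -1.0e+00] F [-13.3   1.8  36.4] w 0.0002857537396782432
```

View pics/w5.png

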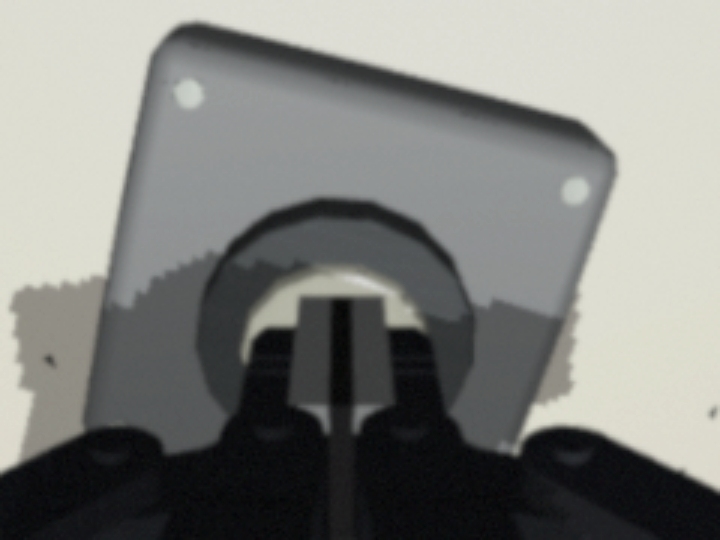

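The fingers are on the white button, with a firm stop at 36 N. To check the stroke was the full 6 mm, I lift in small steps and see where the spring force disappears.

{"fn": "move_arm", "kwargs": {"commands": "0 0 -0.2 0 0 0 0;0 0 -0.1 0 0 0 0;0 0 -0.06 0 0 0 0;0 0 0 0 0 0 0;0 0 0 0 0 0 0"}}

```text
t: 20.27
tool_pos: [0.5227, -0.1415, 0.0656]
tcp_rot: [[0.942, 0.334, 0.001], [0.334, -0.942, 0.0], [0.001, 0.0, -1.0]]
ft_force: [-0.5, 0.2, 2.8]
gripper_width: -0.0001
gripper_force: 1.7
```

{"fn": "move_arm", "kwargs": {"commands": "0 0 -0.06 0 0 0 0;0 0 0 0 0 0 0;0 0 0 0 0 0 0"}}

```text
t: 20.65
tool_pos: [0.5227, -0.1415, 0.0673]
tcp_rot: [[0.942, 0.334, 0.001], [0.334, -0.942, -0.0], [0.001, 0.0, -1.0]]
ft_force: [0.4, 0.6, 2.9]
gripper_width: -0.0001
gripper_force: 1.2
```

{"fn": "move_arm", "kwargs": {"commands": "0 0 -0.08 0 0 0 0;0 0 0 0 0 0 0;0 0 0 0 0 0 0"}}

```text
t: 21.02
tool_pos: [0.5223, -0.1414, 0.0692]
tcp_rot: [[0.942, 0.334, -0.0], [0.334, -0.942, -0.0], [-0.0, -0.0, -1.0]]
ft_force: [0.4, 0.8, 0.7]
gripper_width: 0.0002
gripper_force: 0.7
```

{"fn": "move_arm", "kwargs": {"commands": "0 0 -0.08 0 0 0 0;0 0 0 0 0 0 0;0 0 0 0 0 0 0"}}

```text
t: 21.4
tool_pos: [0.5222, -0.1414, 0.0712]
tcp_rot: [[0.942, 0.334, -0.0], [0.334, -0.942, 0.0], [-0.0, -0.0, -1.0]]
ft_force: [0.3, 0.1, 0.1]
gripper_width: -0.0002
gripper_force: 0.0
```

{"fn": "move_arm", "kwargs": {"commands": "0 0 -0.08 0 0 0 0;0 0 0 0 0 0 0;0 0 0 0 0 0 0"}}

```text
t: 21.78
tool_pos: [0.5224, -0.1414, 0.0733]
tcp_rot: [[0.942, 0.335, 0.0], [0.335, -0.942, -0.0], [0.0, 0.0, -1.0]]
ft_force: [0.2, 0.5, -0.5]
gripper_width: 0.0004
gripper_force: 0.0
```

Contact ended at about z = 0.0695 and the stop was at 0.063, so the stroke was the full 6 mm. I lift clear and do a final numeric check.

{"fn": "move_arm", "kwargs": {"commands": "0 0 -0.8 0 0 0 0;0 0 -0.9 0 0 0 0;0 0 -0.9 0 0 0 0;0 0 -0.9 0 0 0 0;0 0 -0.9 0 0 0 0;0 0 0 0 0 0 0;0 0 0 0 0 0 0"}}

```text
t: 22.65
tool_pos: [0.5218, -0.1413, 0.1823]
tcp_rot: [[0.942, 0.335, -0.002], [0.335, -0.942, 0.0], [-0.001, -0.001, -1.0]]
ft_force: [0.9, -0.4, 0.2]
gripper_width: -0.0
gripper_force: 0.0
```

```bash
python3 - <<'E'
from h import *
st(); c=cam('scene'); o=np.load('scene0.npz')['pixels']
def f(im):
    b=im.astype(int); m=((b[...,0]-b[...,2])>50)&((b[...,1]-b[...,2])>40); m=m.astype(np.uint8); m[:250]=0; m[320:]=0; m[:,:140]=0; m[:,230:]=0
    n,l,s,ce=cv2.connectedComponentsWithStats(m); return [(s[i,4],ce[i].round(1)) for i in range(1,n) if s[i,4]>30]
print(f(o),f(c['pixels'])); print('pot diff',np.abs(o[160:202,240:272].astype(int)-c['pixels'][160:202,240:272]).mean())
g=c['pixels'].max(2); m=np.zeros_like(g); m[262:312,232:262]=g[262:312,232:262]<45; m=cv2.morphologyEx(m,cv2.MORPH_OPEN,np.ones((5,5))); print('lever',cv2.boundingRect(m),'was (241,279,13,12); 7.7px/notch')
manip.hand_in()
E
```

```text
t 22.65 tcp [ 0.5218 -0.1413  0.1823] yaw 19.543097330944043 tilt [-1.6e-03  3.0e-04 -1.0e+00] F [ 0.9 -0.4  0.2] w -4.6475754046553426e-05
[(np.int32(127), array([160.8, 270.6])), (np.int32(144), array([206.7, 272.8]))] [(np.int32(132), array([160.7, 270.7])), (np.int32(148), array([206.7, 272.9]))]
pot diff 4.071180555555555
lever (238, 287, 14, 15) was (241,279,13,12); 7.7px/notch
the job is handed in; nothing more can be done
```

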